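# Lock the mould, seat its cover on the pin and hold it down

## Task

First turn the lock collar of the small round mould clockwise (seen from above) until its upright lug lines up with the raised block that marks the locked position. Then pick up the round white mould cover by its bar grip, slide it over the locating pin in the middle of the mould until it drops on, and press it down against the sprung studs until it is fully home on the mould face. Finish while still holding it pressed down there, do not let go, and leave the other things on the bench alone.

Things in the scene. Friction and masses are not known exactly. Their poses are not given: they have to be found in the camera images.
- fixture: Round mould fixture, bolted down (place and heading change from run to run). Origin: centre of its underside, z up. A grey base disc, diameter 250 mm, 20 mm high; on it, concentric, a bright metal mould insert, diameter 104 mm, with its flat face 50 mm above the bench; a dark lock collar surrounds the insert.
- pin_foot (a point): Centre of the mould face, 50 mm above the bench, where a fixed steel locating pin stands; also on the collar's turning axis. z up, axes those of the fixture. The pin is 12 mm in diameter and 14 mm high; its top 5 mm taper to 7 mm.
- collar (a joint): Turn of the lock collar in rad: a captive ring, diameter 148 mm, top 40 mm above the bench. 0 to 1.25 (end stop); it grows as the collar turns clockwise seen from above; at 1.2 the lug points at the mark (locked). Starts unlocked, between 0 and 0.4. Stays where it is left; needs about 0.12 Nm (1 to 2 N at the lug).
- lug (a point): Grip point in the collar's upright lug, 95 mm from the collar's axis and 56 mm above the bench. The lug is a dark steel tab 12 mm thick (along the direction of turning), 24 mm long (radially), its top 78 mm above the bench; the arm below it that joins it to the collar has its top 34 mm above the bench. Room for fingers on both thick sides.
- mark (a point): Locked mark: top of the one raised block on the rim of the fixture's base disc, 14 mm square, top 34 mm above the bench, 117 mm from the collar's axis. It is fixed and the lug passes inside it.
- cover: Round white mould cover, diameter 92 mm, 20 mm thick, 0.24 to 0.39 kg, lying loose on the bench. Origin: centre of its underside, z up. A blind bore, diameter 15 mm, 16 mm deep, opens there for the locating pin (not seen from above). Any heading on the pin is right. Fully home its underside lies on the mould face.
- grip (a point): Middle of the cover's bar grip, 40 mm above the cover's underside, straight above the bore. The metal bar stands on the disc: 60 mm long along the cover's x, 16 mm wide along its y, from 20 to 54 mm above the underside.
- lifters (a joint): How far the three sprung studs in the mould face are pressed down, in m: 0 free (6 mm above the face), 0.006 flush with it (cover fully home). The studs, diameter 10 mm, stand on a 28 mm radius round the pin and sink together: about 8 N to start, 14 N when flush; the cover's weight alone does not sink them.
- mixing_cup: Bystander: white plastic cup, diameter 84 mm, 90 mm high, origin under its centre. Leave alone.
- tape_roll: Bystander: roll of masking tape lying flat, diameter 100 mm, 36 mm high, origin under its centre. Leave alone.
- jar: Bystander: pale jar with a lid, diameter 70 mm, 100 mm high, origin under its centre. Leave alone.
- brush: Bystander: brush with a wooden handle lying on the bench. Leave alone.
Mind the look-alikes: they are no part of the job. Leave any pink, turquoise or yellow look-alike of the cover alone.

How it is judged (in metres and radians):
On the way, in this order (a step that is already met when the one before it is completed fails the run):
1. the lock collar is at its locked mark (value of joint collar between 1.09 and 1.31 rad), for 0.2 s.
2. the cover has dropped over the locating pin onto the studs (horizontal distance between cover and pin_foot below 0.004 m and angle between cover's own z axis and vertical below 0.06 rad and z of cover in the frame of pin_foot below 0.0085 m), for 0.1 s.
At the end, for the whole second after the job is handed in: The collar is within 0.11 rad of its locked mark; the cover is on the pin (centre within 4 mm), level within 0.06 rad, its underside within 2 mm of the mould face with the studs pressed down at least 4 mm, at rest, and the fingers are still holding it there (over 3 N of contact) (all of step 1 and horizontal distance between cover and pin_foot below 0.004 m and angle between cover's own z axis and vertical below 0.06 rad and z of cover in the frame of pin_foot below 0.002 m and value of joint lifters above 0.004 m and contact force between the fingers and cover above 3 N and linear speed of cover below 0.02 m/s); the arm keeps its last pose, push and grip.
It fails at once if mixing cup is pushed more than 30 mm (distance of mixing_cup from where it was at the start of the episode above 0.03 m).
It fails at once if tape roll is pushed more than 30 mm (distance of tape_roll from where it was at the start of the episode above 0.03 m).
It fails at once if jar is pushed more than 30 mm (distance of jar from where it was at the start of the episode above 0.03 m).
It fails at once if brush is pushed more than 30 mm (distance of brush from where it was at the start of the episode above 0.03 m).
It also fails if it takes over 51 s, if anything falls off the work surface, if the arm or the gripper's body presses on something with over 40 N, if the wrist force passes 120 N, or if a joint passes its speed limit or range.

## Robot

A 6-joint arm with a two-finger parallel gripper is mounted at the origin on the work surface. World frame = base frame: x ahead of the robot, y to its left, z up, the work surface at z = 0. Lengths are in mm, angles in rad, forces in N, time in s.
With the tool pointing down it reaches from about 275 to 750 mm from the base axis. Payload 10.2 kg.
Tool frame: the origin (TCP) lies at the very end of the fingers, on their centre line; the grasp point (between the pads) lies 19 mm behind it; z points along the fingers, y is the direction in which the jaws open and shut (so a half turn about z gives the same grasp; the last joint's range is limited). The gripper opens to 85 mm and grips with 20 to 120 N. Pads are 22 mm wide; open, the fingers measure 114 mm over their backs; the gripper's body (76 mm by 85 mm) begins 54 mm behind the grasp point. The pads swing forward as they close: fully open they stand 13 mm farther back than shut.
Start: joints at [-1.531, 0.313, 1.498, -0, 1.331, -0.223], TCP at [136.374, -506.985, 231.294] pointing down, gripper open.
Joint ranges: [-2.94, 2.94], [-0.97, 2.17], [0.19, 2.56], [-1.23, 4.37], [0.02, 3.11], [-2.88, 2.88]. Speed limits (rad/s): [2.39, 2.39, 3.01, 3.14, 3.14, 3.14].

## Interface

Orientations are given as a unit quaternion [w, x, y, z].
In Python, from rig import * gives the robot as it stands. The module is installed in compiled form; this text tells all that it offers.
- The arm moves only by the shell command python3 -m crank 'ROWS' [FORCE]. ROWS is a JSON object of lists of equal length, an entry for each row: "dp": the shift along the world's x, y, z in cm, a list of three; "delta_rot": the turn, a rotation vector about the world's x, y, z in degrees, a list of three; "claw": the closure in counts, from 0 (fully open) to 255 (shut). A call has 1 to 10 rows; each row shifts and turns the commanded pose from where the row before left it; what a row does not reach is not made up. A row lasts 1/10 s, in which the tool goes at most 50 mm and 8.59 degrees, less where a joint would pass 70% of its speed; a pose out of reach is approached as far as the arm can. A call is refused whole if a number of a shift passes 5 or a number of a turn 8.59, either way. A call with a gripper value outside its range is refused whole. The fingers move at their own pace and stop on an object; FORCE is the grip in N (left out, the last holds). Time passes only in rows, so rows that do not move let the fingers close. It gives the time, the measured TCP pose, the force and the opening at its end, in the units of the state.
- sense(): the state, without advancing time (a new reading comes with each control period).
- capture(name): name is "side" or "top"; returns (picture, depth): 400x640x3 uint8, red, green, blue; 400x640 float32, mm along the optical axis (not along the pixel's ray), 0 where there is no reading.
- camera_model(name): a dict with "fx", "fy", "cx", "cy" (pixels), "cam_to_world" (4x4, takes a point from camera to world coordinates). Camera axes: x right, y up, looking along -z (the intrinsics and any distortion apply to the point x, -y, -z); pixel columns grow to the right and rows downward; lengths in mm; the calibration is good to about 2 mm. A picture is of the moment at which its call begins. camera_model takes no time and is no camera call.
- finish_job(): hands the job in, once; it reports no verdict.
Trained networks look in the newest picture that a camera, given by its name, has taken for a name from the list of things; names that differ only in an ending like _2 or _b are one class to them, and where a whole thing is asked for, a point or a joint stands for the part that bears it (a point fixed in the world has none). Each returns a list of dicts, best first, with "p" (0 to 1); they miss things now and then, are a little off and sometimes report something else, mostly with a low value. They report only what shows in the picture. A call takes as long as a camera call. They do not tell look-alikes from the thing itself.
- boxes_of(camera, target): "centre" ([column, row] in pixels, amid what is visible of it).
- masks_of(camera, target): "region" (400x640 bool, what is visible of it) and "centre" ([column, row] in pixels, amid what is visible of it).
- pinpoint(camera, target): "centre" ([column, row] in pixels: a listed point, or the origin of a listed thing).
The state is a dict: "time_s": time; "joints": joint angles; "dq": joint speeds; "tau": joint torques, N m; "eef_pos": TCP position; "ee_rot": TCP orientation; "force": force on the tool from outside, world axes, zero at the start; "wrist_torque": the same for the moment, N m; "grip_width": opening from 0.0 (shut) to 1.0 (fully open).
Only numpy, scipy, OpenCV 4.12 (cv2) and the standard library are available. Lean on these libraries where they do the work, as an engineer would, in place of code of your own. Each camera call takes 0.05 s, during which the arm holds its last target.

## Working session

There is one attempt and no reset: what is moved stays moved. The work goes in short steps, Python scripts to look and compute and a shell command to move; the robot and the scene stay as the last step left them, time stands still between calls to the robot, and variables do not carry over. Pictures are saved under pics/ and viewed, and the job is handed in when it is done.

```bash
ls; mkdir -p pics
cat > h.py <<'E'
from rig import *
import numpy as np, cv2
def save(n,img): cv2.imwrite('pics/'+n,cv2.cvtColor(img,cv2.COLOR_RGB2BGR))
def px2w(cam,u,v,z=None,d=None):
    m=camera_model(cam); T=np.array(m['cam_to_world'])
    r=np.array([(u-m['cx'])/m['fx'],-(v-m['cy'])/m['fy'],-1.0])
    if d is not None: return (T@np.append(r*d,1))[:3]
    w=T[:3,:3]@r; o=T[:3,3]; return o+w*(z-o[2])/w[2]
def w2px(cam,p):
    m=camera_model(cam); T=np.linalg.inv(np.array(m['cam_to_world']))
    c=(T@np.append(p,1))[:3]; return m['cx']-m['fx']*c[0]/c[2], m['cy']+m['fy']*c[1]/c[2]
E
python3 - <<'E'
from h import *
for c in('top','side'):
    m=camera_model(c); print({k:np.round(v,3).tolist() for k,v in m.items()})
    p,d=capture(c); save(c+'0.png',p); np.save(c+'d0.npy',d)
print(sense())
E
```

```text
pics
{'fx': 520.509, 'fy': 520.509, 'cx': 323.63, 'cy': 201.529, 'cam_to_world': [[-0.013, 0.994, -0.107, 376.838], [-1.0, -0.013, -0.002, -20.946], [-0.004, 0.107, 0.994, 1912.285], [0.0, 0.0, 0.0, 1.0]]}
{'fx': 437.338, 'fy': 437.338, 'cx': 319.768, 'cy': 201.563, 'cam_to_world': [[-0.906, 0.259, -0.335, 182.316], [-0.423, -0.558, 0.714, 860.588], [-0.002, 0.789, 0.615, 816.081], [0.0, 0.0, 0.0, 1.0]]}
{'time_s': 0.1, 'joints': array([-1.53142506e+00,  3.13385504e-01,  1.49831955e+00,  2.16133335e-05,
        1.33099154e+00, -2.23409945e-01]), 'dq': array([-0.00068645, -0.00312251, -0.00278777,  0.00111832,  0.00091415,
        0.00022451]), 'tau': array([ 3.72874812e-03, -4.12895072e+01, -2.60142320e+01, -2.21240443e-04,
        3.02762986e-03, -1.39834862e-05]), 'eef_pos': array([ 136.35782695, -506.76422016,  230.81231624]), 'ee_rot': array([-5.48673041e-04,  9.91380851e-01,  1.31010320e-01,  6.11721228e-05]), 'force': array([ 0.10813912, -0.07773036,  0.01251806]), 'wrist_torque': array([-0.00684004,  0.01180118,  0.02298546]), 'grip_width': 0.9986507391957621}
```

View pics/top0.png

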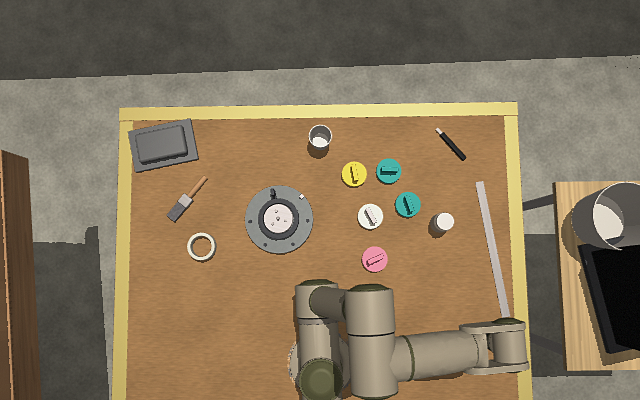

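View pics/side0.png

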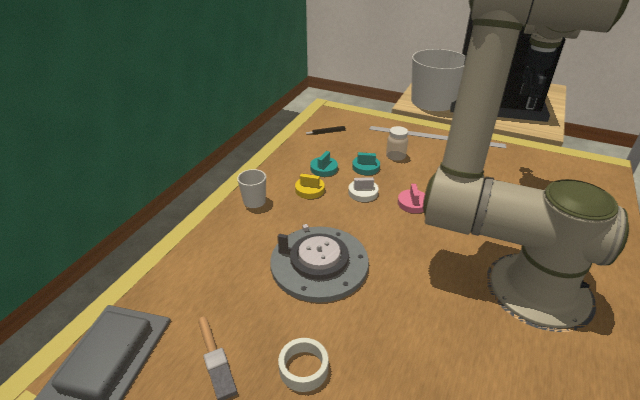

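Run:
```python
from h import *
for cam in('top','side'):
  for t,z in(('pin_foot',50),('lug',56),('mark',34),('grip',40),('cover',0)):
    for r in pinpoint(cam,t)[:4]: print(cam,t,round(r['p'],2),np.round(r['centre'],1),np.round(px2w(cam,*r['centre'],z=z),1))
```

```text
top pin_foot 0.58 [277.1 218.7] [517.  150.9  50. ]
top lug 0.8 [273.3 190.6] [618.  163.7  56. ]
top mark 0.84 [298.9 191.9] [614.8  72.8  34. ]
top grip 0.96 [406.4 201.9] [ 572.5 -315.9   40. ]
top grip 0.73 [354.6 171.2] [ 687.3 -130.8   40. ]
top grip 0.73 [389.3 170.3] [ 688.9 -257.1   40. ]
top grip 0.61 [373.1 257.4] [ 374.6 -191.    40. ]
top cover 0.87 [409.9 201.7] [ 577.3 -335.2    0. ]
top cover 0.84 [388.9 172.8] [ 686.2 -260.5    0. ]
top cover 0.77 [370.5 216.5] [ 524.4 -188.5    0. ]
top cover 0.74 [375.1 261.5] [ 359.6 -201.6    0. ]
side pin_foot 0.62 [319.2 249.1] [519.  146.6  50. ]
side lug 0.57 [282.6 243.9] [607.8 174.1  56. ]
side mark 0.88 [303.5 224.9] [604.7  64.5  34. ]
side mark 0.17 [253.5 199.2] [789.2  23.7  34. ]
side grip 0.93 [364.1 181.1] [ 524.8 -190.6   40. ]
side grip 0.89 [321.6 155.5] [ 705.2 -269.9   40. ]
side grip 0.76 [367.8 156.6] [ 563.  -328.2   40. ]
side grip 0.73 [413.7 191.9] [ 371.8 -200.4   40. ]
side cover 0.97 [367.3 164. ] [ 567.9 -344.2    0. ]
side cover 0.79 [415.2 203.3] [ 361.9 -200.7    0. ]
side cover 0.76 [324.8 168.4] [ 688.1 -258.7    0. ]
side cover 0.62 [312.6 186.8] [ 679.6 -146.7    0. ]
```

The top view shows the fixture at (279,219), with its lug at (273,191) and the mark block at (301,196). The white cover is at (370,216), among yellow, turquoise and pink look-alikes. Next I'll refine these positions.

Run:
```python
from h import *
a=cv2.cvtColor(cv2.imread('pics/top0.png'),cv2.COLOR_BGR2RGB); b=cv2.cvtColor(cv2.imread('pics/side0.png'),cv2.COLOR_BGR2RGB)
c=lambda i,u,v:cv2.resize(i[v-38:v+38,u-38:u+38],(390,290*390//290),interpolation=cv2.INTER_CUBIC)
save('z.png',np.hstack([c(a,279,219),c(a,370,216)]))
save('z2.png',np.hstack([cv2.resize(b[200:310,260:380],(436,400),interpolation=cv2.INTER_CUBIC),cv2.resize(b[165:210,335:395],(360,270),interpolation=cv2.INTER_CUBIC)[:,:,:] if 0 else cv2.resize(b[165:225,335:390],(360,400),interpolation=cv2.INTER_CUBIC)]))
# masks & depth
d=np.load('topd0.npy'); 
P=np.array([[px2w('top',u,v,d=d[v,u]) for u in range(235,325)] for v in range(175,265)])
Z=P[...,2]
hsv=cv2.cvtColor(a,cv2.COLOR_RGB2HSV)[175:265,235:325]
for lo,hi in((44,54),(36,43),(15,25)):
    m=(Z>lo)&(Z<hi); q=P[m]; print(lo,hi,m.sum(),q.mean(0).round(1),((q.max(0)+q.min(0))/2).round(1),(q.max(0)-q.min(0)).round(1))
# cloud whole fixture base ellipse via non-wood mask
q=P[(Z>12)]; (c0,r)=cv2.minEnclosingCircle(q[:,:2].astype(np.float32)); print('enc',c0,r)
m=(Z>60); print('lug',m.sum(),P[m].round(0)[:20])
# bright insert in top: color
ins=(a[...,0]>150)&(a[...,2]>130)
def blob(u,v,z,mask):
    n,l,s,c=cv2.connectedComponentsWithStats(mask.astype(np.uint8))
    k=l==l[v,u]; cs,_=cv2.findContours(k.astype(np.uint8),0,1); h=cv2.convexHull(cs[0] if len(cs)==1 else max(cs,key=len)); e=cv2.fitEllipse(h); print('ell',e,px2w('top',*e[0],z=z),'diam',np.array(e[1])*1870/520)
blob(290,218,50,ins); blob(382,216,20,ins)
# bar
d2=d[195:238,350:392]; Q=np.array([[px2w('top',u,v,d=d[v,u]) for u in range(345,396)] for v in range(190,242)])
m=Q[...,2]>40; q=Q[m]; print('bar',m.sum(),q.mean(0), cv2.minAreaRect(q[:,:2].astype(np.float32)))
m=(Q[...,2]>12)&(Q[...,2]<60); q=Q[m]; print('cov',q.mean(0), cv2.minEnclosingCircle(q[:,:2].astype(np.float32)))
```

```text
Traceback (most recent call last):
  File "h.py", line 5, in px2w
    m=camera_model(cam); T=np.array(m['cam_to_world'])
ValueError: time passes only in moves, steps and waits
```

View pics/z.png

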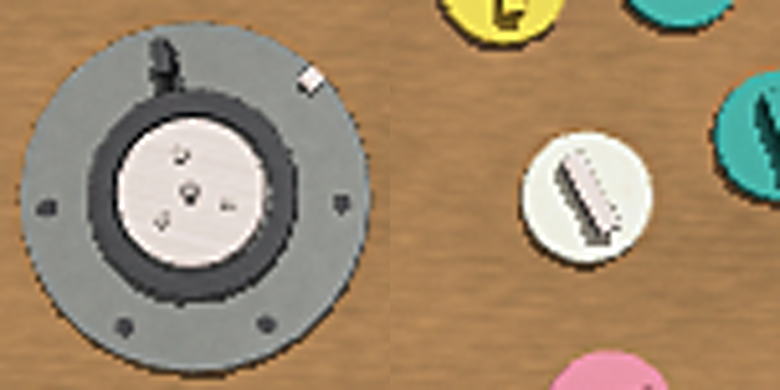

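View pics/z2.png

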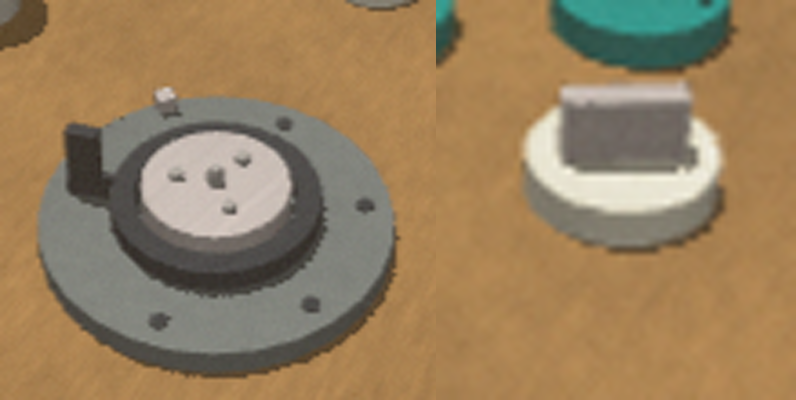

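```bash
sed -i '1a import functools' h.py
python3 - <<'E'
s=open('h.py').read().replace("import numpy as np, cv2","import numpy as np, cv2\ncamera_model=functools.lru_cache(camera_model)",1); open('h.py','w').write(s)
E
python3 - <<'E'
from h import *
a=cv2.cvtColor(cv2.imread('pics/top0.png'),cv2.COLOR_BGR2RGB); b=cv2.cvtColor(cv2.imread('pics/side0.png'),cv2.COLOR_BGR2RGB)
d=np.load('topd0.npy')
def cl(cam,d,u0,u1,v0,v1): return np.array([[px2w(cam,u,v,d=d[v,u]) for u in range(u0,u1)] for v in range(v0,v1)])
P=cl('top',d,235,325,175,265); Z=P[...,2]
for lo,hi in((44,54),(36,43),(15,25)):
    q=P[(Z>lo)&(Z<hi)]; print(lo,hi,len(q),q.mean(0).round(1),((q.max(0)+q.min(0))/2).round(1),(q.max(0)-q.min(0)).round(1))
q=P[Z>12]; print('enc',cv2.minEnclosingCircle(q[:,:2].astype(np.float32)))
q=P[Z>66]; print('lug',len(q),q.mean(0))
def blob(cam,img,u,v,z,mask):
    n,l,s,c=cv2.connectedComponentsWithStats(mask.astype(np.uint8))
    k=(l==l[v,u]).astype(np.uint8); cs,_=cv2.findContours(k,0,1); h=cv2.convexHull(max(cs,key=len))
    w=np.array([px2w(cam,*p[0],z=z)[:2] for p in h.astype(float)],np.float32); e=cv2.fitEllipse(w)
    print(cam,'ell',np.round(e[0],1),np.round(e[1],1))
ins=(a.min(2)>120)
blob('top',a,290,218,50,ins); blob('top',a,381,216,20,ins)
sd=b.min(2)>120; blob('side',b,333,252,50,sd)
cv=b.min(2)>150; blob('side',b,365,194,20,cv)
Q=cl('top',d,345,396,190,242)
q=Q[Q[...,2]>42]; print('bar',len(q),q.mean(0), cv2.minAreaRect(q[:,:2].astype(np.float32)))
q=Q[(Q[...,2]>12)]; print('cov',cv2.minEnclosingCircle(q[:,:2].astype(np.float32)))
ds=np.load('sided0.npy'); S=cl('side',ds,330,400,165,215); q=S[S[...,2]>48]; print('sbar',len(q),q.mean(0), cv2.minAreaRect(q[:,:2].astype(np.float32)))
S=cl('side',ds,260,380,200,310); Z=S[...,2]; 
q=S[Z>66];print('slug',len(q),q.mean(0),cv2.minAreaRect(q[:,:2].astype(np.float32)))
q=S[(Z>45)&(Z<52)];print('sins',len(q),q.mean(0),cv2.minEnclosingCircle(q[:,:2].astype(np.float32)))
E
```

```text
44 54 551 [519.9 147.4  48.9] [534.6 138.9  49. ] [173.7 155.3   9.9]
36 43 352 [523.1 148.4  39.7] [533.2 139.6  39.5] [170.5 163.4   6.9]
15 25 1614 [513.5 148.2  20.2] [502.7 142.8  20. ] [285.1 323.2  10. ]
enc ((515.2509155273438, 140.4884490966797), 212.64816284179688)
lug 56 [ 480.93249284   65.53356681 1059.64877864]
top ell [519.4 147.8] [102.  105.2]
top ell [ 525.6 -184.9] [91.6 92.6]
side ell [518.8 149.3] [103.2 104.1]
side ell [ 524.6 -184.8] [90.9 91.5]
bar 87 [ 509.10025028 -167.41816713  246.63731903] ((465.963623046875, -98.18212890625), (58.71376037597656, 228.4466094970703), 34.67401885986328)
cov ((489.032470703125, -149.93423461914062), 170.9549560546875)
sbar 105 [442.26192307  66.18930519 234.49272359] ((369.4552001953125, 335.8404541015625), (57.72111129760742, 1112.741943359375), 16.6581974029541)
slug 131 [387.73091138 528.26354875 459.50551985] ((363.28179931640625, 486.90863037109375), (99.0558853149414, 824.45703125), 32.69110870361328)
sins 869 [519.9429137  153.63696998  49.7352808 ] ((544.5703125, 157.47952270507812), 78.71391296386719)
```

Run:
```python
from h import *
def cl(cam,d,u0,u1,v0,v1): return np.array([[px2w(cam,u,v,d=d[v,u]) for u in range(u0,u1)] for v in range(v0,v1)]).reshape(-1,3)
d=np.load('topd0.npy'); ds=np.load('sided0.npy')
C=np.array([519.2,148.6])
for n,P,lo,hi in(('bar t',cl('top',d,345,396,190,242),44,60),('bar s',cl('side',ds,330,400,165,215),46,60),('bar s all',cl('side',ds,330,400,165,215),25,60),('lug t',cl('top',d,235,325,175,265),60,85),('lug s',cl('side',ds,260,380,200,310),60,85)):
    q=P[(P[:,2]>lo)&(P[:,2]<hi)]; print(n,len(q),np.median(q,0).round(1),q.mean(0).round(1),cv2.minAreaRect(q[:,:2].astype(np.float32)))
    if 'lug' in n:
        v=np.median(q,0)[:2]-C; print(np.hypot(*v),np.degrees(np.arctan2(v[1],v[0])))
a=cv2.imread('pics/top0.png').min(2); b=cv2.imread('pics/side0.png').min(2)
for cam,im,(u0,u1,v0,v1) in(('top',a,(292,310,185,205)),('side',b,(296,312,220,230))):
    m=np.zeros_like(im); m[v0:v1,u0:u1]=im[v0:v1,u0:u1]>140
    v,u=np.nonzero(m); w=px2w(cam,u.mean(),v.mean(),z=34); v=w[:2]-C; print('mark',cam,len(u),w,np.hypot(*v),np.degrees(np.arctan2(v[1],v[0])))
```

```text
bar t 62 [ 525.4 -185.6   52.9] [ 524.3 -184.7   53.1] ((525.622802734375, -183.85113525390625), (59.10114669799805, 15.98654842376709), 26.97926902770996)
bar s 89 [ 522.6 -180.5   52.7] [ 523.9 -181.5   52.2] ((524.9622802734375, -183.24435424804688), (59.59128952026367, 23.50295066833496), 27.587963104248047)
bar s all 200 [ 522.9 -178.8   44.6] [ 523.2 -179.2   43.3] ((524.5504760742188, -183.14842224121094), (60.585113525390625, 23.43871307373047), 28.73499870300293)
lug t 43 [602.3 162.7  69.8] [570.5 158.3  69.8] ((547.434326171875, 143.59848022460938), (156.08828735351562, 56.818965911865234), 1.494495153427124)
84.27029190854499 9.635134538361692
lug s 91 [608.1 170.4  71.2] [598.3 167.7  71.1] ((568.800048828125, 162.1129608154297), (111.56883239746094, 13.573384284973145), 8.740246772766113)
91.54754401849635 13.794046571138365
mark top 166 [591.73006009  75.42844984  34.        ] 103.02759518355708 -45.252258266633696
mark side 14 [599.89139829  65.01452842  34.        ] 116.17931321112303 -46.009278018032354
```

Run:
```python
from h import *
def cl(cam,d,u0,u1,v0,v1): return np.array([[px2w(cam,u,v,d=d[v,u]) for u in range(u0,u1)] for v in range(v0,v1)]).reshape(-1,3)
d=np.load('topd0.npy'); ds=np.load('sided0.npy')
C=np.array([519.2,148.6])
for n,P in(('t',cl('top',d,255,300,180,215)),('s',cl('side',ds,265,300,225,260))):
    r=np.hypot(*(P[:,:2]-C).T); q=P[(P[:,2]>45)&(P[:,2]<85)&(r>70)&(r<115)]
    print(n,len(q),q.mean(0).round(1),cv2.minAreaRect(q[:,:2].astype(np.float32)), np.degrees(np.arctan2(*(q[:,:2].mean(0)-C)[::-1])))
a=cv2.imread('pics/top0.png')
for ang in(10,12,14,16):
    t=np.radians(ang);print(ang,[np.round(w2px('top',[*(C+r*np.array([np.cos(t),np.sin(t)])),78]),1).tolist() for r in(83,107)],[np.round(w2px('side',[*(C+r*np.array([np.cos(t),np.sin(t)])),78]),1).tolist() for r in(83,107)])
for ang in(-43,-46,-49):
    t=np.radians(ang);print(ang,[np.round(w2px(c,[*(C+117*np.array([np.cos(t),np.sin(t)])),34]),1).tolist() for c in('top','side')])
for cam,f,(u0,u1,v0,v1) in(('top','top0',(292,310,185,205)),('side','side0',(296,312,218,232))):
    im=cv2.imread(f'pics/{f}.png').min(2); print(im[v0:v1,u0:u1])
```

```text
t 35 [602.5 153.8  67.3] ((579.9484252929688, 124.4083251953125), (128.31228637695312, 19.631437301635742), 52.2640495300293) 3.573784935008041
s 125 [610.2 170.6  65.1] ((611.8370971679688, 168.7294921875), (24.483421325683594, 13.573384284973145), 8.740248680114746) 13.60829005364856
10 [[272.9, 194.6], [271.7, 188.0]] [[286.7, 235.5], [277.6, 233.8]]
12 [[272.1, 194.7], [270.7, 188.2]] [[286.3, 236.3], [277.1, 234.8]]
14 [[271.3, 194.9], [269.7, 188.4]] [[286.0, 237.0], [276.7, 235.8]]
16 [[270.5, 195.1], [268.6, 188.7]] [[285.7, 237.8], [276.3, 236.8]]
-43 [[300.0, 194.6], [302.8, 225.8]]
-46 [[301.2, 195.8], [304.9, 225.3]]
-49 [[302.4, 197.0], [307.1, 224.9]]
[[ 82  81  84  82  86  86  85  82  81  84  84  86  89  90  88  84  85  85]
 [ 80  81  82  81  86  85  86  85  85  85  85  86  83  80  83  80  81  80]
 [ 76  76  78  82  83  84  84  87  87  88  88  87  86  86  84  81  83  83]
 [144 122  89  83  84  85  83  82  83  88  86  88  86  83  83  82  83  83]
 [142 142 142 107  81  80  79  82  83  85  86  85  83  83  84  84  82  83]
 [140 143 144 146 136  95  81  82  85  86  85  83  
[... 1313 characters left out ...]
  78  79  81  82  77  83  78]
 [ 82  81  78  82  80  81  77  83  81  81  81  79  84  81  80  80]
 [ 83  81  78  82  81  83  79  82  81  77  80  82  81  84  82  80]
 [ 85  84  84  81  80  84  81 116 127 181 178 118  83  80  79  80]
 [ 82  84  79  83  81  81 112 165 179 179 179 142  96  81  79  81]
 [ 83  82  78  82  82  80  88 170 182 178 178 184 118  78  84  85]
 [ 78  81  78  81  85  80  80 130 172 159 128 109  97 106 119 119]
 [ 79  79  80  80  83  80  90  97 101 102  98  96 104 117 122 122]
 [ 83  80  83  96 106 116 108  95  96  95  95  96  85 113 121 120]
 [ 94  99 114 119 121 121 118 111 100  95  95  95  79 111 124 121]
 [121 118 122 120 122 122 123 117  93  71  66  71  67  68 110 122]]
```

Run:
```python
from h import *
b=cv2.imread('pics/side0.png'); a=cv2.imread('pics/top0.png')
cv2.imwrite('pics/z3.png',np.hstack([cv2.resize(a[180:212,258:290],(384,384),interpolation=0),cv2.resize(b[225:257,268:300],(384,384),interpolation=0)]))
```

```text
(no output)
```

View pics/z3.png

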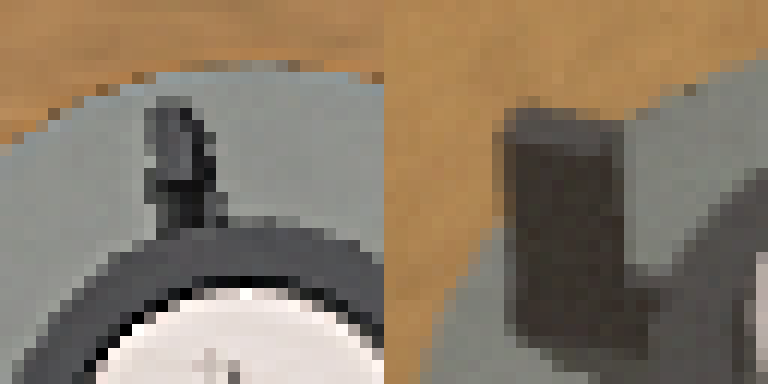

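```bash
python3 -m crank '{"dp":[[2.4,3.3,0],[2.4,3.3,0],[2.4,3.3,0],[2.4,3.3,0],[2.4,3.3,0],[2.4,3.3,0],[2.4,3.3,0],[2.4,3.3,0],[2.4,3.3,0],[2.4,3.3,0]],"delta_rot":[[0,0,0],[0,0,0],[0,0,0],[0,0,0],[0,0,0],[0,0,0],[0,0,0],[0,0,0],[0,0,0],[0,0,0]],"claw":[0,0,0,0,0,0,0,0,0,0]}' 40
```

```text
time_s: 1.6
eef_pos: [377.1, -175.5, 231.5]
ee_rot: [0.0, 0.991, 0.131, 0.0]
force: [0.5, -0.6, -0.0]
grip_width: 0.999
```

The lug sits at about 11.5° and the mark at about -45.5° from the fixture centre, which is at (519,148.6). The path is clear, so I'll carry on to above the lug.

```bash
python3 -m crank '{"dp":[[2.35,3.43,0],[2.35,3.43,0],[2.35,3.43,0],[2.35,3.43,0],[2.35,3.43,0],[2.35,3.43,0],[2.35,3.43,0],[2.35,3.43,0],[2.35,3.43,0],[2.35,3.43,0]],"delta_rot":[[0,0,-1.8],[0,0,-1.8],[0,0,0],[0,0,0],[0,0,0],[0,0,0],[0,0,0],[0,0,0],[0,0,0],[0,0,0]],"claw":[0,0,0,0,0,0,0,0,0,0]}' 20
python3 -m crank '{"dp":[[0,0,-3],[0,0,-4],[0,0,-4],[0,0,-1]],"delta_rot":[[0,0,0],[0,0,0],[0,0,0],[0,0,0]],"claw":[0,0,0,0]}'
python3 - <<'E'
from h import *
s=sense(); print(s['eef_pos'],s['joints'],s['ee_rot'])
p,d=capture('side'); save('s1.png',cv2.resize(p[140:290,200:400],(800,600)))
E
```

```text
time_s: 2.6
eef_pos: [612.1, 167.7, 231.3]
ee_rot: [0.0, 0.995, 0.1, 0.0]
force: [0.5, -1.2, 0.1]
grip_width: 1.0
time_s: 3.0
eef_pos: [609.3, 165.9, 106.9]
ee_rot: [-0.0, 0.995, 0.1, -0.004]
force: [0.1, -0.3, -0.3]
grip_width: 1.002
[609.27892643 165.8585263  106.86372254] [8.05400150e-02 6.59972197e-01 1.29709372e+00 1.08799859e-05
 1.19220214e+00 1.45136792e+00] [-7.96621526e-05  9.94998617e-01  9.98149518e-02 -3.83686663e-03]
```

View pics/s1.png

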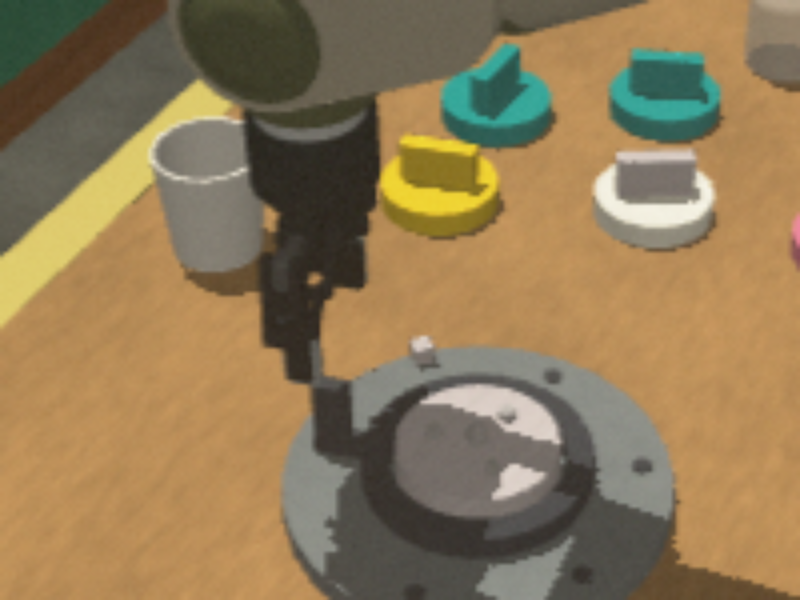

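The open gripper is above the lug, with a finger visible behind it (crop (330,410)). The descent is clear.

```bash
python3 -m crank '{"dp":[[0,0,0],[0,0,-2],[0,0,-2],[0,0,-2],[0,0,-0.6],[0,0,0]],"delta_rot":[[0,0,0],[0,0,0],[0,0,0],[0,0,0],[0,0,0],[0,0,0]],"claw":[0,0,0,0,0,0]}'
python3 - <<'E'
from h import *
s=sense(); print(s['eef_pos'],s['force'])
p,d=capture('side'); save('s2.png',cv2.resize(p[140:290,200:400],(800,600)))
E
```

```text
time_s: 3.65
eef_pos: [612.0, 166.0, 46.5]
ee_rot: [0.0, 0.995, 0.1, 0.001]
force: [-0.5, 0.3, 0.4]
grip_width: 1.001
[612.03582071 166.02502874  46.54374928] [-0.49925329  0.33886404  0.4121524 ]
```

View pics/s2.png

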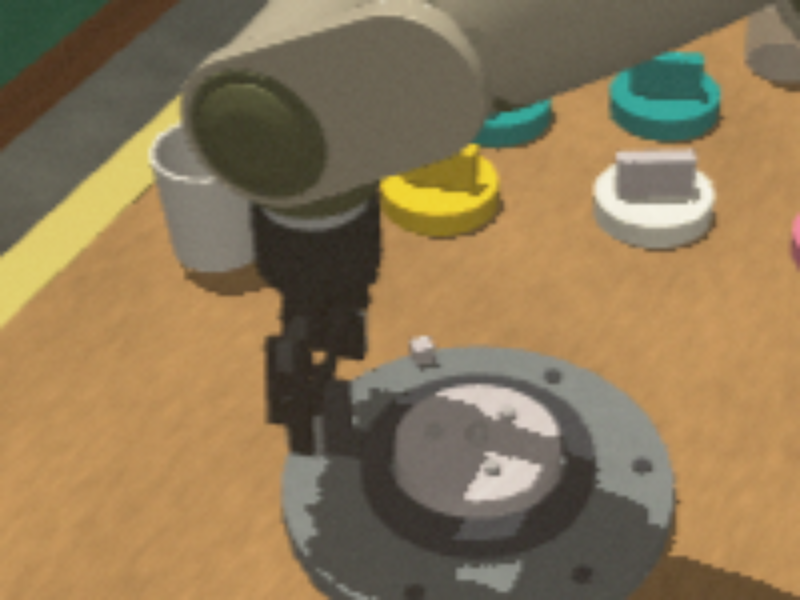

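```bash
python3 -m crank '{"dp":[[0,0,0],[0,0,0],[0,0,0],[0,0,0],[0,0,0],[0,0,0],[0,0,0],[0,0,0]],"delta_rot":[[0,0,0],[0,0,0],[0,0,0],[0,0,0],[0,0,0],[0,0,0],[0,0,0],[0,0,0]],"claw":[255,255,255,255,255,255,255,255]}' 20
python3 - <<'E'
from h import *
s=sense(); print(s['eef_pos'],s['force'],s['wrist_torque'])
p,d=capture('side'); save('s3.png',cv2.resize(p[140:290,200:400],(800,600)))
E
```

```text
time_s: 4.5
eef_pos: [611.4, 166.3, 45.4]
ee_rot: [-0.0, 0.995, 0.1, 0.0]
force: [-1.0, 1.8, 2.6]
grip_width: 0.139
[611.36660559 166.2729542   45.44207589] [-1.00710035  1.79361279  2.62164867] [ 0.39138601  0.19966898 -0.335541  ]
```

View pics/s3.png

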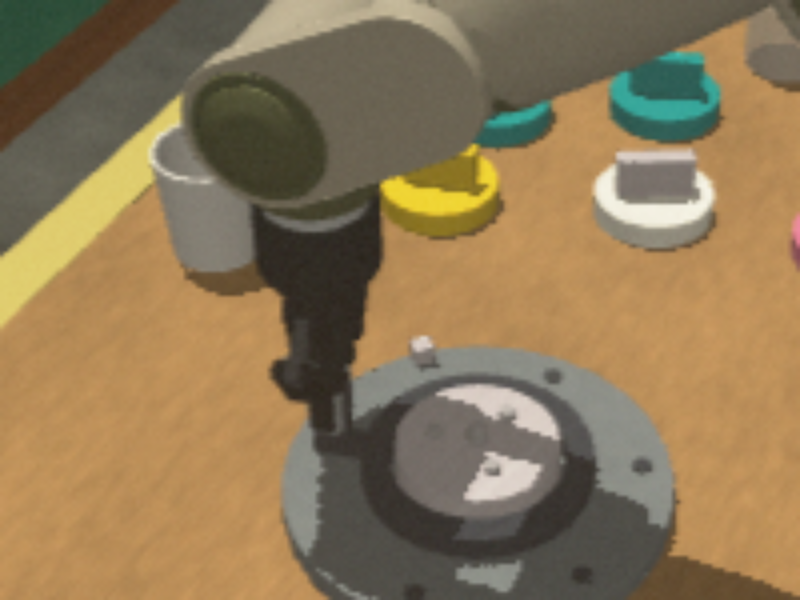

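The lug is gripped: the opening of 0.139 is about 12 mm. Next I'll work out the arc.

```bash
python3 -c "
import numpy as np
a=np.radians(11-4*np.arange(16));p=9.45*np.c_[np.cos(a),np.sin(a)]
print(np.diff(p,axis=0).round(2).tolist())"
```

```text
[[0.1, -0.65], [0.06, -0.66], [0.01, -0.66], [-0.03, -0.66], [-0.08, -0.65], [-0.13, -0.65], [-0.17, -0.64], [-0.21, -0.62], [-0.26, -0.61], [-0.3, -0.59], [-0.34, -0.57], [-0.38, -0.54], [-0.42, -0.51], [-0.45, -0.48], [-0.48, -0.45]]
```

```bash
python3 -m crank '{"dp":[[0.1,-0.65,0],[0.06,-0.66,0],[0.01,-0.66,0],[-0.03,-0.66,0],[-0.08,-0.65,0],[-0.13,-0.65,0],[-0.17,-0.64,0]],"delta_rot":[[0,0,-4],[0,0,-4],[0,0,-4],[0,0,-4],[0,0,-4],[0,0,-4],[0,0,-4]],"claw":[255,255,255,255,255,255,255]}'
python3 -m crank '{"dp":[[-0.21,-0.62,0],[-0.26,-0.61,0],[-0.3,-0.59,0],[-0.34,-0.57,0],[-0.38,-0.54,0],[-0.42,-0.51,0],[-0.45,-0.48,0],[0,0,0],[0,0,0]],"delta_rot":[[0,0,-4],[0,0,-4],[0,0,-4],[0,0,-4],[0,0,-4],[0,0,-4],[0,0,-4],[0,0,0],[0,0,0]],"claw":[255,255,255,255,255,255,255,255,255]}'
python3 - <<'E'
from h import *
s=sense(); v=s['eef_pos'][:2]-[519.2,148.6]; print(s['eef_pos'],s['force'],s['wrist_torque'],np.hypot(*v),np.degrees(np.arctan2(v[1],v[0])),s['joints'])
p,d=capture('side'); save('s4.png',cv2.resize(p[140:290,200:400],(800,600)))
E
```

```text
time_s: 5.25
eef_pos: [608.9, 120.3, 45.5]
ee_rot: [-0.0, 0.989, -0.145, 0.0]
force: [-1.6, 2.9, 3.7]
grip_width: 0.14
time_s: 6.15
eef_pos: [585.5, 80.9, 45.4]
ee_rot: [0.0, 0.926, -0.378, 0.0]
force: [-1.2, 0.1, 3.0]
grip_width: 0.141
[585.51648593  80.94171895  45.42375168] [-1.16680259  0.12336877  3.02737133] [-0.06872424  0.21394582 -0.04592211] 94.73921733261858 -45.57381422807383 [-6.05004242e-02  6.54239502e-01  1.49138206e+00 -4.85338428e-04
  9.95802237e-01  2.28603325e+00]
```

View pics/s4.png

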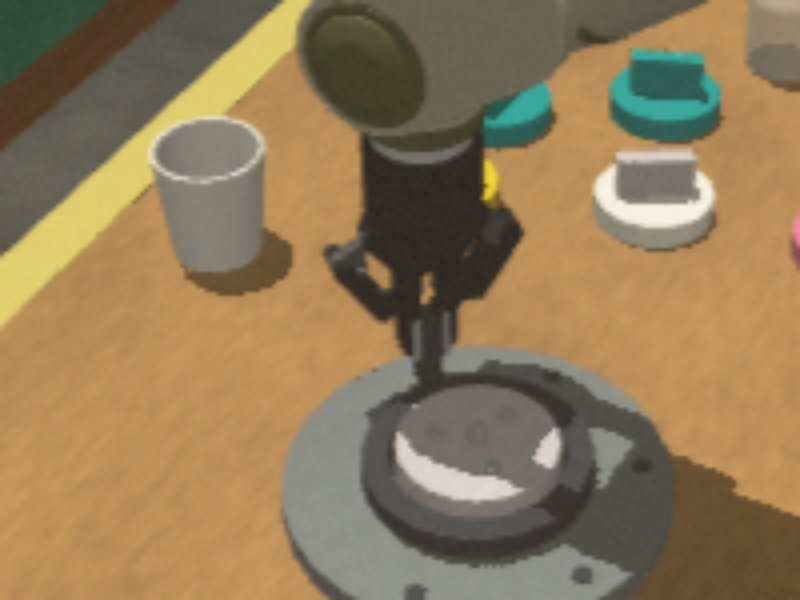

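```bash
python3 -m crank '{"dp":[[0,0,0],[0,0,0],[0,0,0],[0,0,0],[0,0,3],[0,0,4],[0,0,4],[0,0,3]],"delta_rot":[[0,0,0],[0,0,0],[0,0,0],[0,0,0],[0,0,0],[0,0,0],[0,0,0],[0,0,0]],"claw":[0,0,0,0,0,0,0,0]}'
python3 -m crank '{"dp":[[-0.6,-2.66,0],[-0.6,-2.66,0],[-0.6,-2.66,0],[-0.6,-2.66,0],[-0.6,-2.66,0],[-0.6,-2.66,0],[-0.6,-2.66,0],[-0.6,-2.66,0],[-0.6,-2.66,0],[-0.6,-2.66,0]],"delta_rot":[[0,0,7.17],[0,0,7.17],[0,0,7.17],[0,0,7.17],[0,0,7.17],[0,0,7.17],[0,0,7.17],[0,0,7.17],[0,0,7.17],[0,0,7.17]],"claw":[0,0,0,0,0,0,0,0,0,0]}' 40
python3 -m crank '{"dp":[[0,0,0],[0,0,0]],"delta_rot":[[0,0,0],[0,0,0]],"claw":[0,0]}'
python3 - <<'E'
from h import *
s=sense(); q=s['ee_rot']; print(s['eef_pos'],(2*np.degrees(np.arctan2(q[2],q[1]))-90)%180,s['force'])
p,d=capture('side'); save('s5.png',cv2.resize(p[130:310,220:460],(800,600))); np.save('sd5.npy',d);save('s5f.png',p)
p,d=capture('top'); save('t5.png',cv2.resize(p[160:260,230:390],(800,500)));save('t5f.png',p)
E
```

```text
time_s: 7.0
eef_pos: [585.7, 81.1, 187.9]
ee_rot: [-0.0, 0.925, -0.379, 0.001]
force: [-0.9, 0.2, 0.3]
grip_width: 1.002
time_s: 8.0
eef_pos: [525.0, -185.9, 185.3]
ee_rot: [0.0, 0.971, 0.237, 0.0]
force: [1.0, 0.4, 0.8]
grip_width: 1.004
time_s: 8.2
eef_pos: [525.3, -184.9, 185.2]
ee_rot: [-0.0, 0.972, 0.234, -0.0]
force: [-0.6, -0.0, 0.5]
grip_width: 0.999
[ 525.29796177 -184.92365321  185.19459938] 117.01296628963803 [-0.58393018 -0.02780732  0.51690388]
```

View pics/s5.png

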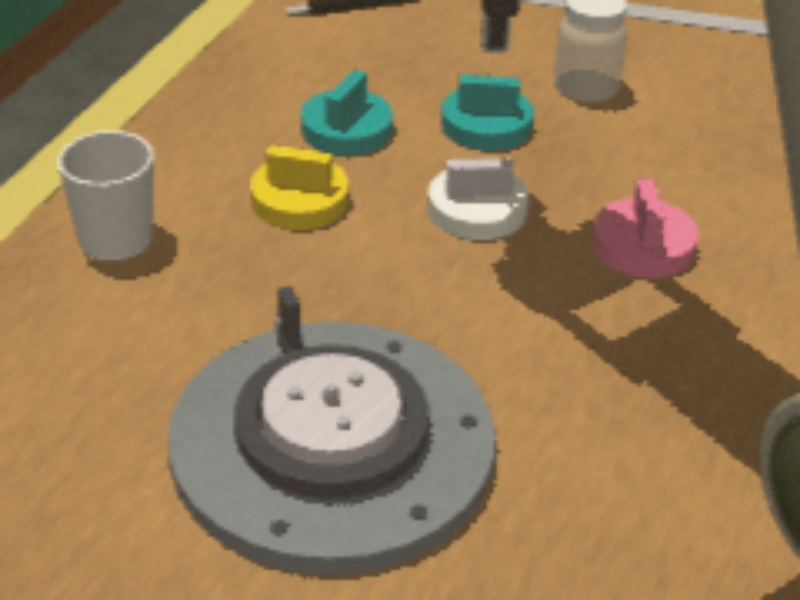

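View pics/t5.png

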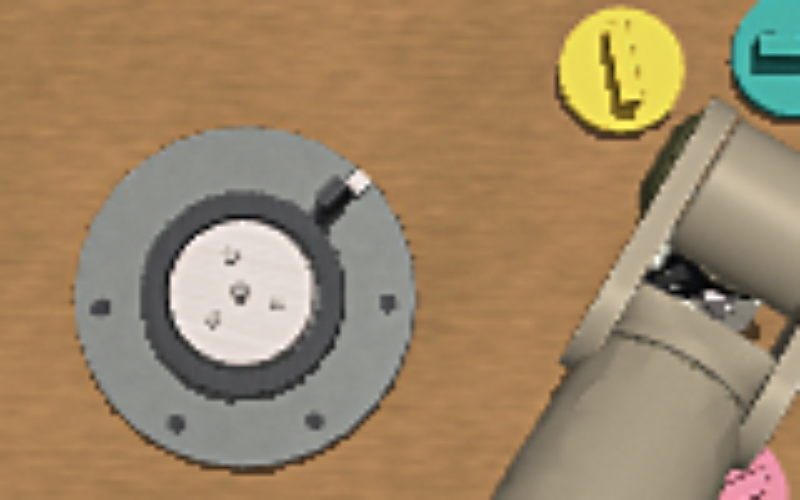

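The lug now points straight at the white mark (top crop (335,195) against (357,182)), and the other items haven't moved. I'm going down onto the white cover's bar.

```bash
python3 -m crank '{"dp":[[0,0,-3],[0,0,-3],[0,0,-3],[0,0,-3],[0,0,-2],[0,0,-1.9],[0,0,0],[0,0,0]],"delta_rot":[[0,0,0],[0,0,0],[0,0,0],[0,0,0],[0,0,0],[0,0,0],[0,0,0],[0,0,0]],"claw":[0,0,0,0,0,0,0,0]}' 40
python3 - <<'E'
from h import *
s=sense(); print(s['eef_pos'],s['force'])
p,d=capture('side'); save('s6.png',cv2.resize(p[130:250,280:440],(800,600)))
P=np.array([[611.4,166.3],[608.9,120.3],[585.5,80.9]]); A=np.c_[2*P,np.ones(3)]; print(np.linalg.solve(A,(P**2).sum(1)))
E
```

```text
time_s: 9.1
eef_pos: [525.8, -184.4, 26.8]
ee_rot: [0.0, 0.972, 0.235, 0.0]
force: [0.2, -0.3, 0.9]
grip_width: 1.003
[ 525.75540213 -184.36499726   26.82069902] [ 0.17418302 -0.31853638  0.89017435]
[ 5.16757158e+02  1.48375698e+02 -2.79774760e+05]
```

View pics/s6.png

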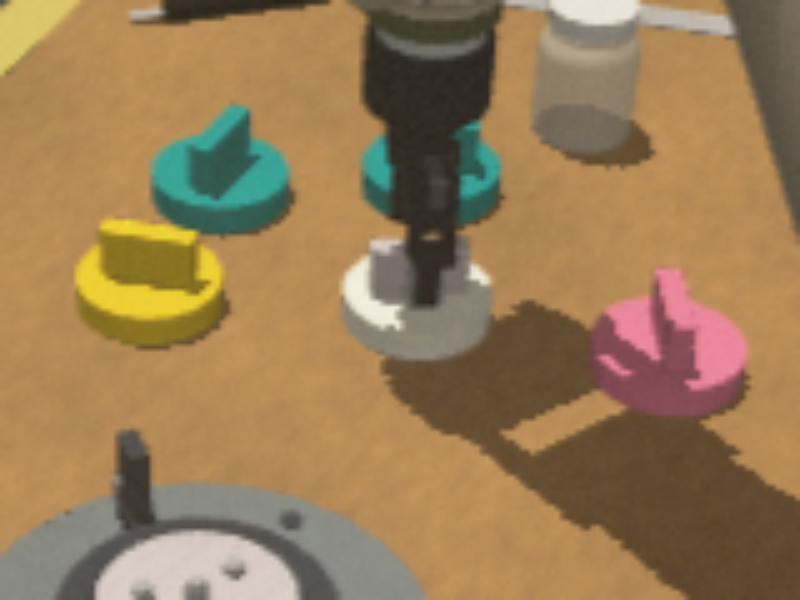

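The fingers straddle the bar of the white cover, so I'll close and lift.

```bash
python3 -m crank '{"dp":[[0,0,0],[0,0,0],[0,0,0],[0,0,0],[0,0,0],[0,0,0],[0,0,0],[0,0,0]],"delta_rot":[[0,0,0],[0,0,0],[0,0,0],[0,0,0],[0,0,0],[0,0,0],[0,0,0],[0,0,0]],"claw":[255,255,255,255,255,255,255,255]}' 80
python3 -m crank '{"dp":[[0,0,1],[0,0,2],[0,0,3],[0,0,3],[0,0,3],[0,0,0],[0,0,0]],"delta_rot":[[0,0,0],[0,0,0],[0,0,0],[0,0,0],[0,0,0],[0,0,0],[0,0,0]],"claw":[255,255,255,255,255,255,255]}'
python3 - <<'E'
from h import *
s=sense(); print(s['eef_pos'],s['force'],s['ee_rot'])
p,d=capture('side'); save('s7.png',cv2.resize(p[100:250,260:460],(800,600)));np.save('sd7.npy',d);save('s7f.png',p)
E
```

```text
time_s: 9.95
eef_pos: [525.5, -185.0, 26.6]
ee_rot: [0.0, 0.972, 0.235, 0.0]
force: [-0.5, 0.6, 5.4]
grip_width: 0.173
time_s: 10.65
eef_pos: [525.1, -184.7, 146.0]
ee_rot: [-0.0, 0.972, 0.235, -0.0]
force: [-0.2, -0.1, -3.8]
grip_width: 0.169
[ 525.07026081 -184.6758074   145.99896427] [-0.20189833 -0.13245227 -3.76565755] [-1.78977731e-04  9.72050112e-01  2.34773356e-01 -1.39705595e-04]
```

View pics/s7.png

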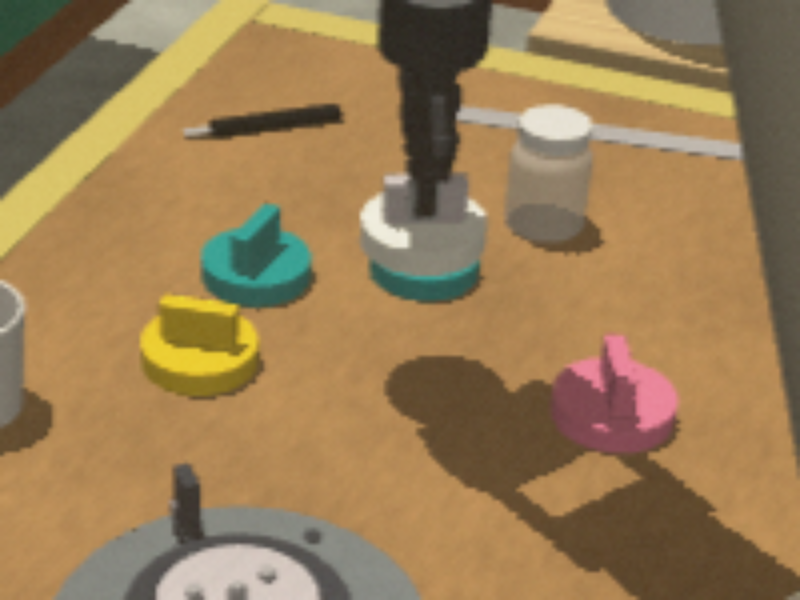

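The cover is held level, at about 0.38 kg. I'll carry it over the pin and check alignment there.

```bash
python3 -m crank '{"dp":[[-0.06,2,0],[-0.06,3.5,0],[-0.06,3.7,0],[-0.06,3.7,0],[-0.06,3.7,0],[-0.06,3.7,0],[-0.06,3.7,0],[-0.06,3.7,0],[-0.06,3.5,0],[-0.06,2.1,0]],"delta_rot":[[0,0,0],[0,0,0],[0,0,0],[0,0,0],[0,0,0],[0,0,0],[0,0,0],[0,0,0],[0,0,0],[0,0,0]],"claw":[255,255,255,255,255,255,255,255,255,255]}'
python3 -m crank '{"dp":[[0,0,-2],[0,0,-1],[0,0,0],[0,0,0]],"delta_rot":[[0,0,0],[0,0,0],[0,0,0],[0,0,0]],"claw":[255,255,255,255]}'
python3 - <<'E'
from h import *
s=sense(); print(s['eef_pos'],s['force'],s['ee_rot'])
p,d=capture('side'); save('s8.png',cv2.resize(p[150:300,220:420],(800,600)));np.save('sd8.npy',d);save('s8f.png',p)
p,d=capture('top'); save('t8.png',cv2.resize(p[160:280,200:360],(800,600)));save('t8f.png',p)
E
```

```text
time_s: 11.7
eef_pos: [518.2, 150.4, 144.6]
ee_rot: [-0.0, 0.972, 0.236, -0.002]
force: [0.9, -0.7, -2.8]
grip_width: 0.17
time_s: 12.1
eef_pos: [519.3, 147.6, 116.1]
ee_rot: [-0.0, 0.972, 0.234, -0.0]
force: [-0.1, -0.5, -2.4]
grip_width: 0.176
[519.33314004 147.62652593 116.0682944 ] [-0.11226559 -0.47708994 -2.43049234] [-7.24715861e-05  9.72141817e-01  2.34392951e-01 -4.75939023e-04]
```

View pics/s8.png

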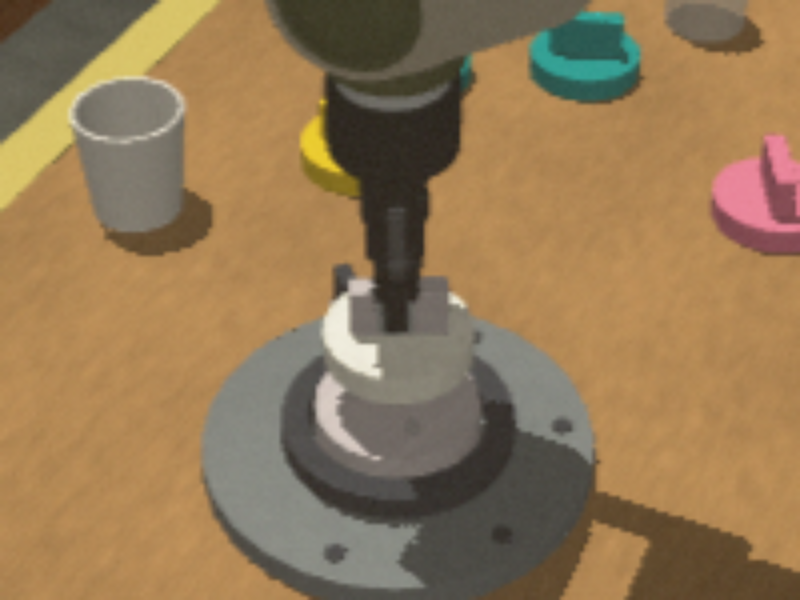

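View pics/t8.png

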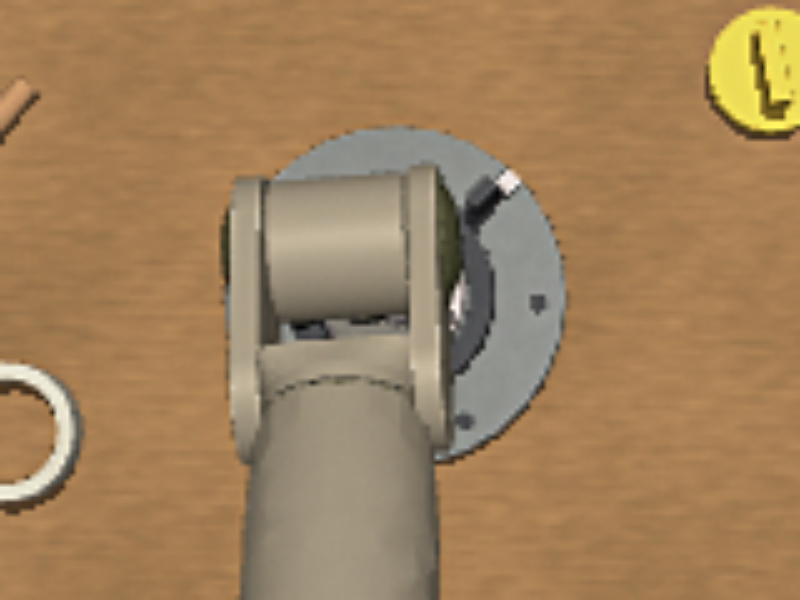

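```bash
cat > ov.py <<'E'
from h import *
def ov(f,out,cc,ic,zu,box):
    im=cv2.cvtColor(cv2.imread(f),cv2.COLOR_BGR2RGB); u0,v0,w,h=box; k=10
    o=cv2.resize(im[v0:v0+h,u0:u0+w],(w*k,h*k),interpolation=cv2.INTER_CUBIC)
    def circ(c,r,z,col):
        t=np.linspace(0,2*np.pi,200); pts=np.array([w2px('side',[c[0]+r*np.cos(a),c[1]+r*np.sin(a),z]) for a in t])
        cv2.polylines(o,[np.int32(((pts-[u0,v0]+.5)*k).round())],True,col,1)
    circ(ic,52,50,(255,0,0)); circ(ic,74,40,(255,0,0)); 
    circ(cc,46,zu,(0,0,255)); circ(cc,46,zu+20,(0,0,255)); save(out,o)
E
python3 - <<'E'
from ov import *
ov('pics/s8f.png','o8.png',(519.3,147.6),(518.9,148.6),89.5,(280,215,75,60))
E
```

```text
(no output)
```

View pics/o8.png

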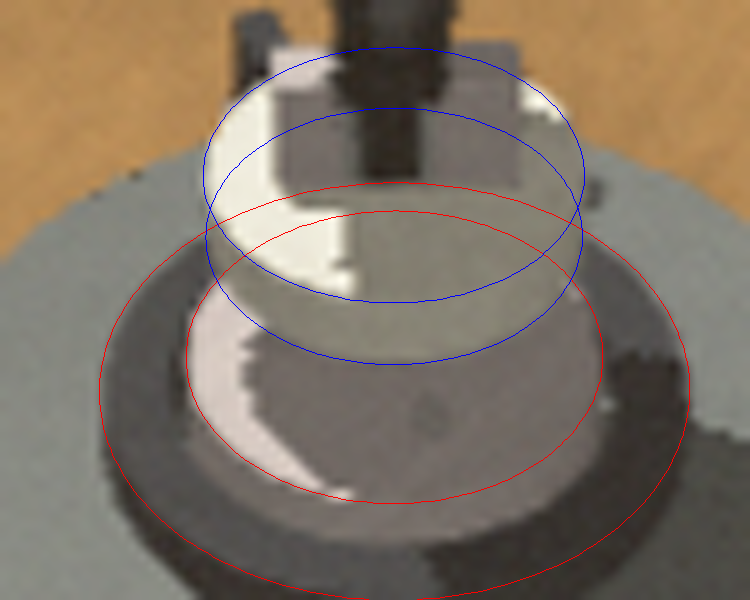

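Both overlays fit to about 1 mm, so the cover is aligned over the insert. I'll descend gently and watch the force.

```bash
python3 -m crank '{"dp":[[0,0.05,-1],[0,0,-1],[0,0,-0.5],[0,0,-0.3],[0,0,0],[0,0,0]],"delta_rot":[[0,0,0],[0,0,0],[0,0,0],[0,0,0],[0,0,0],[0,0,0]],"claw":[255,255,255,255,255,255]}'
python3 -m crank '{"dp":[[0,0,-0.2],[0,0,-0.2],[0,0,-0.1],[0,0,0]],"delta_rot":[[0,0,0],[0,0,0],[0,0,0],[0,0,0]],"claw":[255,255,255,255]}'
```

```text
time_s: 12.8
eef_pos: [519.5, 148.6, 88.5]
ee_rot: [0.0, 0.972, 0.235, 0.0]
force: [-0.0, -0.2, -2.1]
grip_width: 0.173
time_s: 13.2
eef_pos: [519.3, 148.6, 83.1]
ee_rot: [-0.0, 0.972, 0.235, -0.0]
force: [-0.3, -0.5, -2.5]
grip_width: 0.174
```

The pin is in the bore: the underside is about 6.5 mm above the face and there is no side force. Now I'll press.

```bash
python3 -m crank '{"dp":[[0,0,-0.15],[0,0,-0.15],[0,0,-0.1],[0,0,-0.1],[0,0,-0.1],[0,0,0],[0,0,0]],"delta_rot":[[0,0,0],[0,0,0],[0,0,0],[0,0,0],[0,0,0],[0,0,0],[0,0,0]],"claw":[255,255,255,255,255,255,255]}'
python3 - <<'E'
from h import *
s=sense(); print(s['eef_pos'],s['force'],s['wrist_torque'])
p,d=capture('side'); save('s9f.png',p)
from ov import *
ov('pics/s9f.png','o9.png',(519.3,148.6),(518.9,148.6),s['eef_pos'][2]-26.6,(280,215,75,60))
E
```

```text
time_s: 13.9
eef_pos: [519.7, 148.7, 78.4]
ee_rot: [0.0, 0.972, 0.235, 0.001]
force: [-4.6, -0.0, 10.0]
grip_width: 0.173
[519.66108395 148.67848479  78.40009716] [-4.64552646 -0.04273106 10.0013484 ] [0.03387148 0.71692114 0.04023353]
```

View pics/o9.png

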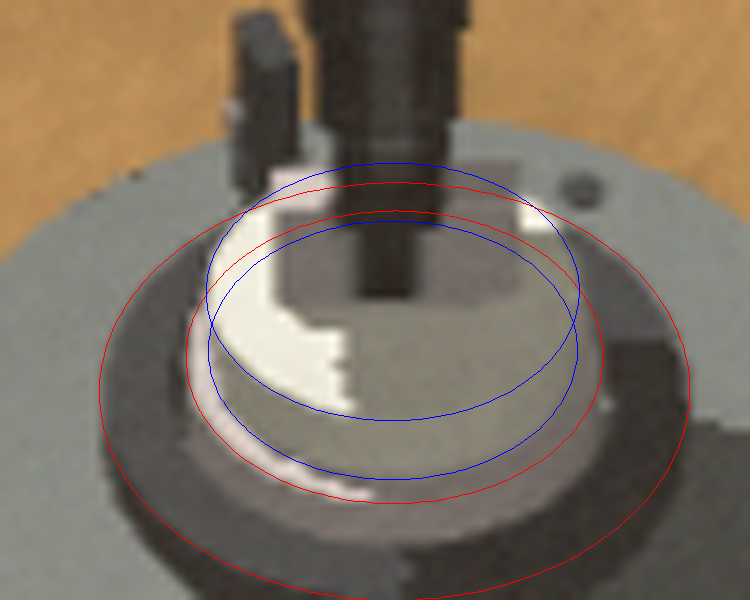

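The cover is seated around the pin and pressed part of the way. I'll ease -x, since Fx reads -4.6, and press to the hard stop.

```bash
python3 -m crank '{"dp":[[-0.06,0,-0.1],[0,0,-0.1],[0,0,0],[0,0,0]],"delta_rot":[[0,0,0],[0,0,0],[0,0,0],[0,0,0]],"claw":[255,255,255,255]}'
python3 -m crank '{"dp":[[0,0,-0.1],[0,0,-0.1],[0,0,0],[0,0,0]],"delta_rot":[[0,0,0],[0,0,0],[0,0,0],[0,0,0]],"claw":[255,255,255,255]}'
```

```text
time_s: 14.35
eef_pos: [519.6, 148.7, 76.8]
ee_rot: [0.0, 0.972, 0.235, 0.001]
force: [-2.7, -1.1, 11.0]
grip_width: 0.171
time_s: 14.75
eef_pos: [519.6, 148.6, 76.6]
ee_rot: [0.0, 0.972, 0.235, 0.001]
force: [-11.0, -1.7, 28.8]
grip_width: 0.169
```

```bash
python3 -m crank '{"dp":[[-0.05,0,0.05],[0,0,0],[0,0,0],[0,0,0]],"delta_rot":[[0,0,0],[0,0,0],[0,0,0],[0,0,0]],"claw":[255,255,255,255]}'
python3 - <<'E'
from h import *
s=sense(); print(s['eef_pos'],s['force'],s['wrist_torque'],s['ee_rot'],s['grip_width'])
p,d=capture('side'); save('s10f.png',p)
from ov import *
ov('pics/s10f.png','o10.png',(519,148.6),(518.9,148.6),50,(280,215,75,60))
p,d=capture('top'); save('t10.png',cv2.resize(p[160:280,200:360],(800,600)))
E
```

```text
time_s: 15.15
eef_pos: [519.6, 148.7, 76.6]
ee_rot: [0.0, 0.972, 0.235, 0.002]
force: [-4.6, -0.7, 21.4]
grip_width: 0.169
[519.61244659 148.66223988  76.5964495 ] [-4.56653082 -0.70163727 21.42798353] [-0.15315438  1.08968543 -0.01449848] [4.81855636e-04 9.72023427e-01 2.34874192e-01 2.08314777e-03] 0.16924784125794826
```

View pics/o10.png

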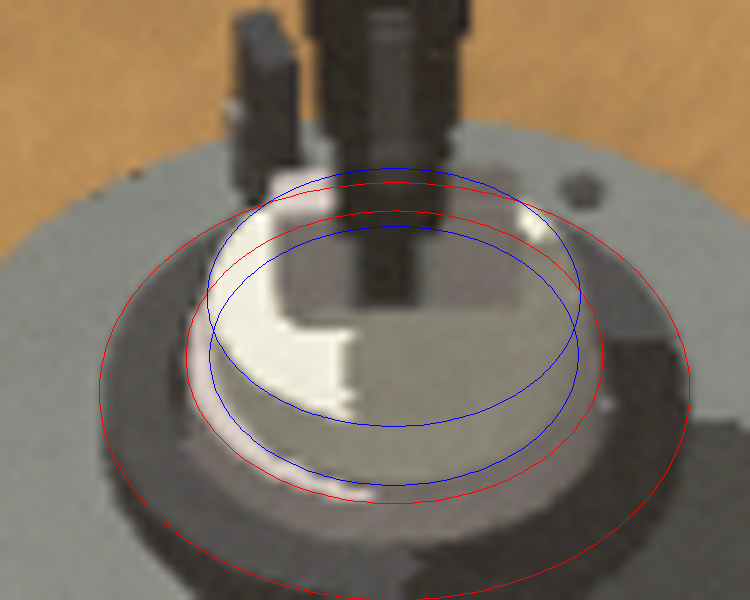

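View pics/t10.png

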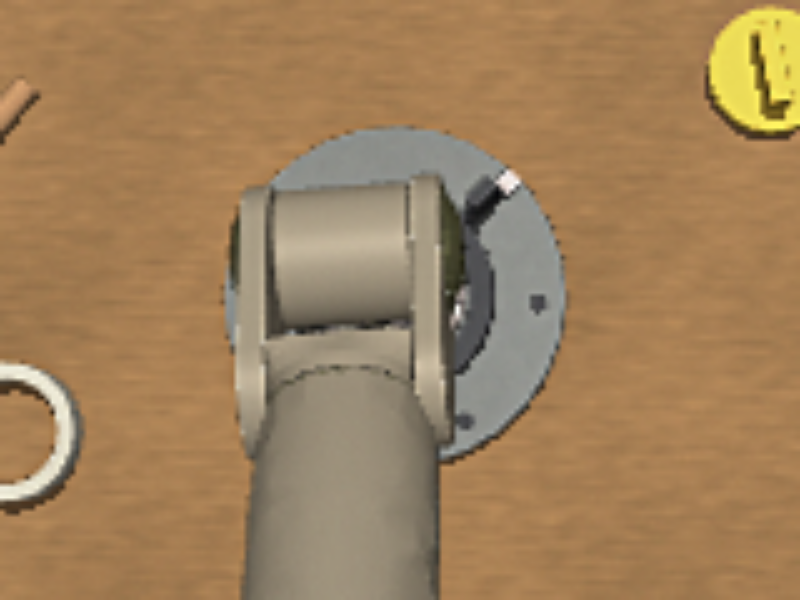

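The cover outline matches the fully-home overlay at z=50, centred on the insert. The hard stop holds at TCP z 76.6 with about 21 N of push, and the lug is still at the mark. I'm handing the job in.

```bash
python3 -c "
from rig import *
s=sense();print(s['eef_pos'],s['force'])
print(finish_job())"
```

```text
[519.61780033 148.64766932  76.59685111] [-5.57696476 -1.57312136 21.27189826]
the job is handed in; nothing more can be done
None
```

The job is handed in at about 15 s of robot time (limit 51 s), but the interface gave no verdict, so I'm relying on my own last checks.

- **Collar:** I gripped the lug and swung it about 56° clockwise. The last top picture still shows it pointing straight at the mark block.
- **Cover:** I picked up the white cover by its bar, at about 0.38 kg, and lowered it over the pin without any side force. I then pressed it until it met a hard stop with the tool 76.6 mm above the bench, which puts the underside on the mould face to within about 0.5 mm. Its outline in the side picture matches a cover lying flat at 50 mm and centred to about 1 mm.
- **At hand-in:** the fingers were still gripping the bar, set to 80 N, with about 21 N of upward reaction at the wrist. The tilt is below 0.01 rad.
- **Bystanders:** I touched none of them, and none looked moved in any of the pictures.

**Disagreements:** a side force of about 5.6 N remained along -x, probably the bore resting against the pin within its clearance. The two cameras also differed by 1–2 mm on the fixture centre, and I used the mean.

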